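# Put up the fold-down solder tote

## Robot

A 6-joint arm with a two-finger parallel gripper is mounted at the origin on the work surface. World frame = base frame: x ahead of the robot, y to its left, z up, the work surface at z = 0. Lengths are in mm, angles in rad, forces in N, time in s.
With the tool pointing down it reaches from about 425 to 950 mm from the base axis. Payload 3.5 kg.
Tool frame: the origin (TCP) lies midway between the tips of the shut fingers; the grasp point (between the pads) lies r.grip_depth behind it (r.grip_depth is the distance from the TCP to the grasp point, in mm); z points along the fingers, y is the direction in which the jaws open and shut (so a half turn about z gives the same grasp; the last joint's range is limited). The gripper opens to 85 mm and grips with 20 to 120 N. Pads are 22 mm wide; open, the fingers measure 114 mm over their backs; the gripper's body (76 mm by 85 mm) begins 54 mm behind the grasp point. The pads swing forward as they close: fully open they stand 13 mm farther back than shut.
Start: joints at [-1.268, 0.286, 1.577, -0, 1.279, -0.15], TCP at [295.323, -606.952, 231.325] pointing down, gripper open.
Joint ranges: [-2.77, 2.77], [-0.9, 2.22], [0.21, 2.48], [-1.53, 4.67], [0.24, 2.81], [-2.84, 2.84]. Speed limits (rad/s): [2.79, 2.79, 3.14, 3.14, 3.14, 3.14].

## Interface

Orientations are given as a unit quaternion [w, x, y, z].
In Python, from rig import telemetry, viewer, job, r gives the robot as it stands. The module is installed in compiled form; this text tells all that it offers.
- The arm moves only by the tool drive_tool, never from a script. Its argument "increments" is a list of rows, each an object with "linear": the shift along the tool's x, y, z in m, a list of three; "angular": the turn, a rotation vector about the tool's x, y, z in degrees, a list of three. A call has exactly 8 rows; each row shifts and turns the commanded pose from where the row before left it, along the tool's axes as they then stand; what a row does not reach is not made up. A row lasts 1/12 s, in which the tool goes at most 41.7 mm and 7.16 degrees, less where a joint would pass 70% of its speed; a pose out of reach is approached as far as the arm can. A call is refused whole if a number of a shift passes 0.0417 or a number of a turn 7.16, either way. A call with a gripper value outside its range is refused whole. "jaw" is the gripper command: -1 is shut, 1 is fully open, values between are in proportion, set as the call begins (left out, the last holds). The fingers move at their own pace and stop on an object; "newtons" is the grip in N (left out, the last holds). Time passes only in rows, so rows that do not move let the fingers close, or fill a call up. It gives the time, the measured TCP pose, the force and the opening at its end, in the units of the state.
- telemetry.observe(): the state, without advancing time (a new reading comes with each control period).
- viewer.snapshot(name): name is "scene" or "top" or "wrist"; returns the picture (480x640x3 uint8, red, green, blue); there is no depth.
- viewer.camera_params(name): a dict with "camera_matrix" (3x3 intrinsics, pixels), "T" (4x4, takes a point from camera to world coordinates). Camera axes: x right, y down, z forward; pixel columns grow to the right and rows downward; lengths in mm; the calibration is good to about 2 mm. A picture is of the moment at which its call begins: read the wrist's pose just before it. camera_params takes no time and is no camera call; for the wrist camera it gives the pose at the moment of the call.
- job.close_job(): hands the job in, once; it reports no verdict.
The state is a dict: "t": time; "joints": joint angles; "qvel": joint speeds; "joint_torque": joint torques, N m; "tcp_pos": TCP position; "tool_rot": TCP orientation; "ft_force": force on the tool from outside, world axes, zero at the start; "torque": the same for the moment, N m; "gripper_width": finger opening in mm.
Only numpy, scipy, OpenCV 4.12 (cv2) and the standard library are available. Lean on these libraries where they do the work, as an engineer would, in place of code of your own. Each camera call takes 0.05 s, during which the arm holds its last target. There are 200 camera calls.

## Task

Put up the fold-down plywood tote: raise its front panel and its two side panels until each stands fully upright like the back wall, and leave them standing by themselves with the hand clear. Leave the spool standing inside the tote, and do not push aside the things lying around it.

Things in the scene. Friction and masses are not known exactly. Their poses are not given: they have to be found in the camera images.
- tote: fold-down plywood tote (all sizes here in mm), screwed to the bench (it does not move). Flat base 120 (x) x 150 (y) x 18 high; origin at the centre of the base's underside, on the bench; x points from the front panel to the back wall, y to the tote's left, z up. The back wall is fixed and already upright on the +x edge, its top 94 above the bench, 6 thick. Brass-hinged panels on the -x, +y and -y edges are partly folded down outwards and are to be raised.
- front_panel (a joint): angle of the front panel: 0 = lying level outwards (towards the tote's -x), 1.57 = upright; hard stop at 1.62. The stiff hinge holds the panel wherever it is left; raising it takes about 0.1 to 0.15 N m. Plywood panel 142 long along the hinge, 6 thick, its free edge 74 from the hinge axis (the panel is centred in thickness on that axis), so its free edge is 92 above the bench when upright.
- front_panel_hinge (a point): middle of the front panel's hinge axis, 18 above the bench, on the -x edge of the base; fixed to the tote, axes as the tote's
- front_panel_edge (a point): middle of the front panel's free edge (mid thickness), 74 from the hinge axis; moves with the panel
- left_panel (a joint): angle of the left panel: 0 = lying level outwards (towards the tote's +y), 1.57 = upright; hard stop at 1.62. The stiff hinge holds the panel wherever it is left; raising it takes about 0.1 to 0.15 N m. Plywood panel 112 long along the hinge, 6 thick, its free edge 74 from the hinge axis (the panel is centred in thickness on that axis), so its free edge is 92 above the bench when upright.
- left_panel_hinge (a point): middle of the left panel's hinge axis, 18 above the bench, on the +y edge of the base; fixed to the tote, axes as the tote's
- left_panel_edge (a point): middle of the left panel's free edge (mid thickness), 74 from the hinge axis; moves with the panel
- right_panel (a joint): angle of the right panel: 0 = lying level outwards (towards the tote's -y), 1.57 = upright; hard stop at 1.62. The stiff hinge holds the panel wherever it is left; raising it takes about 0.1 to 0.15 N m. Plywood panel 112 long along the hinge, 6 thick, its free edge 74 from the hinge axis (the panel is centred in thickness on that axis), so its free edge is 92 above the bench when upright.
- right_panel_hinge (a point): middle of the right panel's hinge axis, 18 above the bench, on the -y edge of the base; fixed to the tote, axes as the tote's
- right_panel_edge (a point): middle of the right panel's free edge (mid thickness), 74 from the hinge axis; moves with the panel
- spool: spool of solder, 54 across, 46 high, standing on its end on the tote's base, about in the middle; origin at the centre of its underside. It must stay there, standing.
- pliers: bystander: green-handled cutting pliers, 150 long, lying on the bench to the tote's right; origin at the underside
- tape_roll: bystander: dark red roll of tape, 70 across, 18 high, lying flat on the bench to the tote's left; origin at the underside
- sponge: bystander: yellow sponge, 100 x 65 x 30, on the bench behind the tote; origin at the underside
- flux_jar: bystander: capped jar, 56 across, 75 high, on the bench behind the tote; origin at the underside
- tub: bystander: white plastic tub, 90 across, 65 high, on the bench far to the left; origin at the underside
- marker: bystander: black marker pen, 141 long, 16 thick, on the bench far to the right; origin at the underside (pen: on its lower side, mid-length)
Things that resemble listed ones, but are neither listed nor needed, are in the scene too. What is shaped like the spool but orange or pink is not meant.

How it is judged:
By the outcome, as a careful person would: the job done as asked, in the order asked, and still so for the second after the job is handed in, with the robot touching nothing.
It also fails if it takes over 54 s, if anything falls off the work surface, if the arm or the gripper's body presses on something with over 40 N, if the wrist force passes 120 N, or if a joint passes its speed limit or range.

## Working session

There is one attempt and no reset: what is moved stays moved. The work goes in short steps, Python scripts to look and compute and a tool call to move; the robot and the scene stay as the last step left them, time stands still between calls to the robot, and variables do not carry over. Pictures are saved under pics/ and viewed, about 8 in all and at most 12, crops included, and the job is handed in when it is done.

Besides the shell and the picture viewer there is one more tool, called after "Call:" by a JSON object that holds its "name" and its "arguments". drive_tool: Moves the arm, as the interface text tells. Its arguments: {"type":"object","properties":{"increments":{"type":"array","items":{"type":"object","properties":{"linear":{"type":"array","items":{"type":"number"}},"angular":{"type":"array","items":{"type":"number"}}}}},"jaw":{"type":"number"},"newtons":{"type":"number"}},"required":["increments"]}

```bash
mkdir -p pics; ls; python3 - <<'E'
from rig import telemetry, viewer, job, r
import cv2, numpy as np
print(telemetry.observe(), r.grip_depth)
for n in ("scene","top"):
    p=viewer.snapshot(n); cv2.imwrite(f"pics/{n}0.png",p[:,:,::-1])
    c=viewer.camera_params(n); print(n,np.round(c["camera_matrix"],1).tolist(),np.round(c["T"],3).tolist())
E
```

```text
pics
{'t': 0.0, 'joints': array([-1.26802076e+00,  2.87181578e-01,  1.57817254e+00, -5.32305612e-07,
        1.27859182e+00, -1.50024364e-01]), 'qvel': array([-2.38762482e-04,  2.53948647e-04,  1.83919914e-04,  5.88659216e-04,
       -2.61792188e-04, -9.08261834e-06]), 'joint_torque': array([-5.72930094e-04, -4.05981266e+01, -2.92628771e+01, -2.11745237e-04,
        5.79381987e-03, -1.22459900e-05]), 'tcp_pos': array([ 295.1171226 , -606.34111747,  229.93897935]), 'tool_rot': array([-1.17319118e-03,  9.74480119e-01,  2.24470739e-01, -9.00333378e-05]), 'ft_force': array([-0.16322383, -0.43558767, -0.10426009]), 'torque': array([ 0.00206587,  0.02270574, -0.03688502]), 'gripper_width': 85.32098750559044} 18.700000000000003
scene [[504.2, 0.0, 318.1], [0.0, 504.2, 234.4], [0.0, 0.0, 1.0]] [[0.849, 0.413, -0.331, 1029.427], [0.529, -0.678, 0.511, -679.704], [-0.013, -0.608, -0.794, 1079.357], [0.0, 0.0, 0.0, 1.0]]
top [[518.1, 0.0, 318.6], [0.0, 518.1, 244.0], [0.0, 0.0, 1.0]] [[-0.022, -0.99, 0.139, 388.366], [-1.0, 0.023, 0.004, 8.679], [-0.008, -0.139, -0.99, 1479.273], [0.0, 0.0, 0.0, 1.0]]
```

View pics/top0.png

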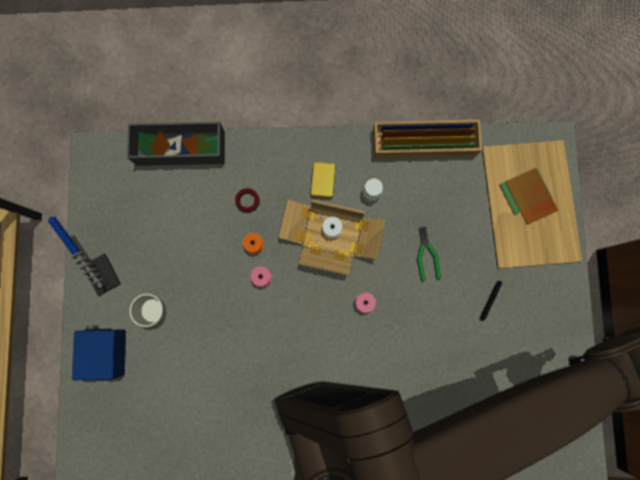

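View pics/scene0.png

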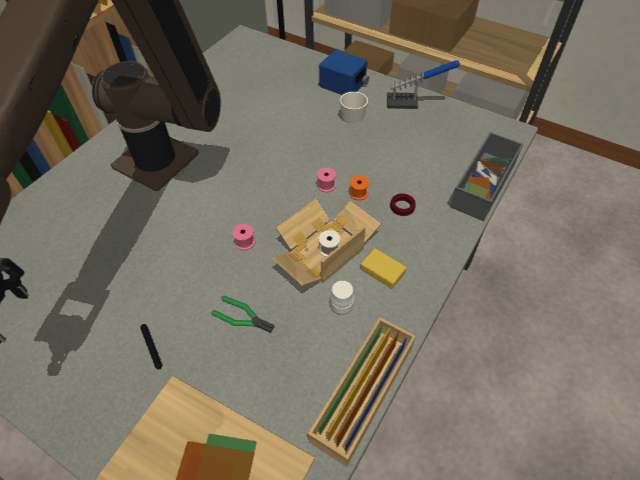

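The top view shows the tote at about (332,238), with the white spool at (332,227). The orange (253,243) and pink (261,277; 366,302) spools are decoys. The pliers are at (428,255), the tape roll at (247,200), the jar at (373,189) and the sponge at (323,180). The scene view shows the tote at (325,245). I'll enlarge both tote crops.

```bash
python3 - <<'E'
import cv2, numpy as np
t=cv2.imread("pics/top0.png")[185:285,270:395]; s=cv2.imread("pics/scene0.png")[190:300,265:390]
a=cv2.resize(t,(800,640),interpolation=cv2.INTER_CUBIC)
def grid(im,x0,y0,k):
    for x in range(0,im.shape[1]//k,20): cv2.putText(im,str(x0+x),(x*k,10),0,.35,(255,255,255),1); cv2.line(im,(x*k,12),(x*k,20),(255,255,255),1)
    for y in range(0,im.shape[0]//k,20): cv2.putText(im,str(y0+y),(0,y*k+4),0,.35,(255,255,255),1); cv2.line(im,(25,y*k),(32,y*k),(255,255,255),1)
    return im
k=6
a=grid(cv2.resize(t,None,fx=k,fy=k,interpolation=cv2.INTER_CUBIC),270,185,k)
cv2.imwrite("pics/topc.png",a)
cv2.imwrite("pics/scenec.png",grid(cv2.resize(s[:100],None,fx=k,fy=k,interpolation=cv2.INTER_CUBIC),265,190,k))
E
```

```text
(no output)
```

View pics/topc.png

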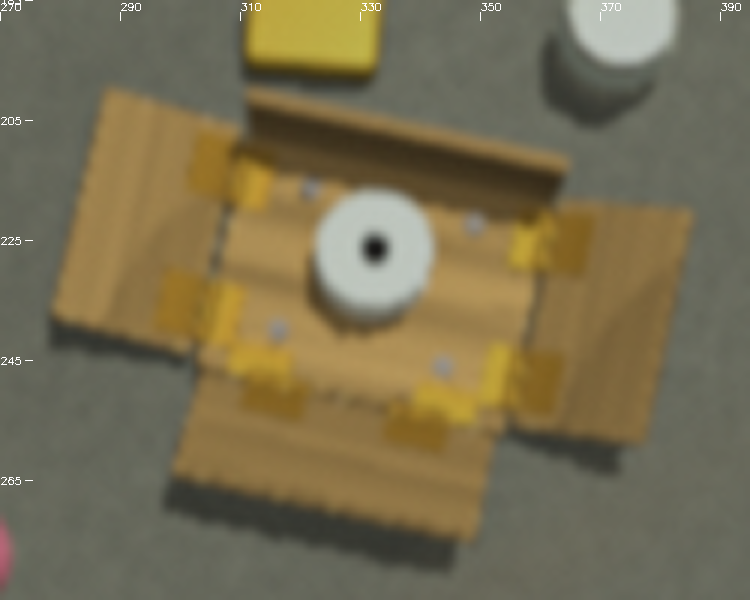

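View pics/scenec.png

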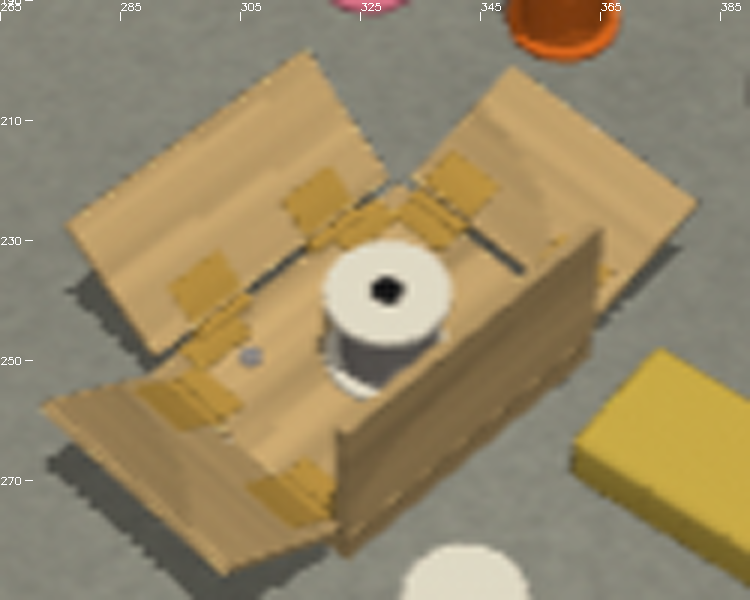

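The top crop shows the white spool on the base. There are four screws at crop pixels (311,187), (474,222), (279,329) and (442,366), and the panels' free-edge corners are clear in both crops. White and standing on the base means this is the spool that's meant. Next I'll triangulate.

```bash
cat > h.py <<'E'
import numpy as np, cv2
from rig import telemetry, viewer, job, r
C={n:viewer.camera_params(n) for n in("top","scene")}
def ray(n,u,v,c=None):
    c=c or C[n]; T=np.array(c["T"]); d=T[:3,:3]@np.linalg.inv(c["camera_matrix"])@[u,v,1.]; return T[:3,3],d/np.linalg.norm(d)
def plane(n,u,v,z,c=None):
    o,d=ray(n,u,v,c); return o+d*(z-o[2])/d[2]
def tri(a,b):
    A=np.zeros((3,3));y=np.zeros(3)
    for n,(u,v) in (("top",a),("scene",b)):
        o,d=ray(n,u,v); P=np.eye(3)-np.outer(d,d); A+=P; y+=P@o
    return np.linalg.solve(A,y)
E
python3 - <<'E'
from h import *
np.set_printoptions(precision=1,suppress=True)
t=lambda u,v:(269.5+u/6+.08,184.5+v/6+.08); s=lambda u,v:(264.5+u/6+.08,189.5+v/6+.08)
sc=np.array([plane("top",*t(*p),18) for p in((311,187),(474,222),(279,329),(442,366))])
c=sc.mean(0); yv=(sc[0]+sc[2]-sc[1]-sc[3])[:2]; xv=(sc[0]+sc[1]-sc[2]-sc[3])[:2]
print("centre",c,"y/2",yv/2,"x/2",xv/2)
a=np.arctan2(yv[1],yv[0])-np.pi/2; b=np.arctan2(xv[1],xv[0]); print("yaw deg",np.degrees([a,b]))
yaw=(a+b)/2; R=np.array([[np.cos(yaw),-np.sin(yaw)],[np.sin(yaw),np.cos(yaw)]])
def loc(P): return np.r_[R.T@(P[:2]-c[:2]),P[2]]
for nm,l in dict(left=[((107,88),(697,203)),((52,318),(508,66))],right=[((692,210),(228,575)),((645,440),(42,408))],front=[((172,475),(310,50)),((475,540),(68,226))],back=[((250,95),(600,230)),((567,162),(338,432))]).items():
    for p,q in l:
        P=tri(t(*p),s(*q)); print(nm,P,loc(P))
print("hinges", [loc(plane("top",*t(*p),18)) for p in((205,372),(490,415),(540,270),(218,255))])
P=plane("top",*t(375,247),64);print("spool",P,loc(P))
for n,u,v,z in(("jar",373,187,75),("sponge",323,180,30),("tape",247,200,18),("pl",423,228,10),("pl",420,278,10),("pink",261,277,46),("pink2",366,302,46)):
    P=plane("top",u,v,z); print(n,P,loc(P))
E
```

```text
centre [632.1 -24.8  18. ] y/2 [19.2 77.2] x/2 [ 68.7 -17. ]
yaw deg [-14.  -13.9]
left [720.  100.6  47.4] [ 55.1 142.9  47.4]
left [610.5 127.4  47.2] [-57.6 142.5  47.2]
right [ 652.9 -171.    58.6] [  55.5 -136.8   58.6]
right [ 545.5 -145.    61.7] [ -55.  -137.4   61.7]
front [535.8  73.5  65.7] [-117.1   72.2   65.7]
front [501.8 -64.8  66.3] [-116.8  -70.1   66.3]
back [705.3  32.9  91.9] [57.2 73.7 91.9]
back [ 668.6 -111.2   96.1] [ 56.3 -75.   96.1]
hinges [array([-62.9,  69.4,  18. ]), array([-53.5, -66.8,  18. ]), array([ 19.7, -75.4,  18. ]), array([-6.7, 75.9, 18. ])]
spool [637.9 -23.5  64. ] [ 5.3  2.7 64. ]
jar [ 742.5 -139.6   75. ] [134.8 -84.8  75. ]
sponge [777.9  -1.6  30. ] [135.9  57.7  30. ]
tape [727.1 219.   18. ] [ 33.5 259.5  18. ]
pl [ 634.7 -285.5   10. ] [  65.4 -252.3   10. ]
pl [ 491.4 -269.8   10. ] [ -77.5 -271.7   10. ]
pink [501.6 176.7  46. ] [-175.2  164.2   46. ]
pink2 [ 426.2 -111.6   46. ] [-178.9 -133.8   46. ]
```

Tote centre is (632,-25) with yaw -14°. Panel angles are about 0.70 for the front, 0.41 for the left and 0.60 for the right. I'll approach the front with the fingers shut.

Call:
{"name": "drive_tool", "arguments": {"increments": [{"linear": [0.0276,-0.0295,0]},{"linear": [0.0276,-0.0295,0]},{"linear": [0.0276,-0.0295,0]},{"linear": [0.0276,-0.0295,0]},{"linear": [0.0276,-0.0295,0]},{"linear": [0.0276,-0.0295,0]},{"linear": [0.0276,-0.0295,0]},{"linear": [0.0276,-0.0295,0]}], "jaw": -1, "newtons": 60}}

```text
$.increments[0]: bad value
```

Call:
{"name": "drive_tool", "arguments": {"increments": [{"linear": [0.0276,-0.0295,0]},{"linear": [0.0276,-0.0295,0]},{"linear": [0.0276,-0.0295,0]},{"linear": [0.0276,-0.0295,0]},{"linear": [0.0276,-0.0295,0]},{"linear": [0.0276,-0.0295,0]},{"linear": [0.0276,-0.0295,0]},{"linear": [0.0276,-0.0295,0]}]}}

```text
$.increments[0]: bad value
```

Call:
{"name": "drive_tool", "arguments": {"increments": [{"linear": [0,0,0.01],"angular": [0,0,6.67]},{"linear": [0,0,0.01],"angular": [0,0,6.67]},{"linear": [0,0,0.01],"angular": [0,0,6.67]},{"linear": [0,0,0.01],"angular": [0,0,6.67]},{"linear": [0,0,0.01],"angular": [0,0,6.67]},{"linear": [0,0,0.01],"angular": [0,0,6.67]},{"linear": [0,0,0]},{"linear": [0,0,0]}]}}

```text
$.increments[6]: bad value
```

All three calls were refused because "angular" is required in every row, so I'll resend them with it.

Call:
{"name": "drive_tool", "arguments": {"increments": [{"linear": [0.0276,-0.0295,0],"angular": [0,0,0]},{"linear": [0.0276,-0.0295,0],"angular": [0,0,0]},{"linear": [0.0276,-0.0295,0],"angular": [0,0,0]},{"linear": [0.0276,-0.0295,0],"angular": [0,0,0]},{"linear": [0.0276,-0.0295,0],"angular": [0,0,0]},{"linear": [0.0276,-0.0295,0],"angular": [0,0,0]},{"linear": [0.0276,-0.0295,0],"angular": [0,0,0]},{"linear": [0.0276,-0.0295,0],"angular": [0,0,0]}], "jaw": -1, "newtons": 60}}

```text
t: 0.77
tcp_pos: [390.5, -296.0, 230.8]
tool_rot: [-0.0, 0.975, 0.224, -0.0]
ft_force: [0.0, 0.1, -0.2]
gripper_width: 0.3
```

Call:
{"name": "drive_tool", "arguments": {"increments": [{"linear": [0.0276,-0.0295,0],"angular": [0,0,0]},{"linear": [0.0276,-0.0295,0],"angular": [0,0,0]},{"linear": [0.0276,-0.0295,0],"angular": [0,0,0]},{"linear": [0.0276,-0.0295,0],"angular": [0,0,0]},{"linear": [0.0276,-0.0295,0],"angular": [0,0,0]},{"linear": [0.0276,-0.0295,0],"angular": [0,0,0]},{"linear": [0.0276,-0.0295,0],"angular": [0,0,0]},{"linear": [0.0276,-0.0295,0],"angular": [0,0,0]}]}}

```text
t: 1.43
tcp_pos: [485.8, 12.8, 231.1]
tool_rot: [0.0, 0.974, 0.225, -0.0]
ft_force: [0.2, 0.1, 0.4]
gripper_width: 0.2
```

Call:
{"name": "drive_tool", "arguments": {"increments": [{"linear": [0,0,0.015],"angular": [0,0,6.67]},{"linear": [0,0,0.015],"angular": [0,0,6.67]},{"linear": [0,0,0.015],"angular": [0,0,6.67]},{"linear": [0,0,0.015],"angular": [0,0,6.67]},{"linear": [0,0,0.015],"angular": [0,0,6.67]},{"linear": [0,0,0.015],"angular": [0,0,6.67]},{"linear": [0,0,0],"angular": [0,0,0]},{"linear": [0,0,0],"angular": [0,0,0]}]}}

```text
t: 2.1
tcp_pos: [485.0, 10.9, 140.3]
tool_rot: [-0.0, 0.993, -0.121, -0.001]
ft_force: [-0.0, 0.2, -1.0]
gripper_width: -0.2
```

Call:
{"name": "drive_tool", "arguments": {"increments": [{"linear": [0,0,0.014],"angular": [0,0,0]},{"linear": [0,0,0.014],"angular": [0,0,0]},{"linear": [0,0,0.014],"angular": [0,0,0]},{"linear": [0,0,0.014],"angular": [0,0,0]},{"linear": [0,0,0.014],"angular": [0,0,0]},{"linear": [0,0,0.014],"angular": [0,0,0]},{"linear": [0,0,0.014],"angular": [0,0,0]},{"linear": [0,0,0.012],"angular": [0,0,0]}]}}

```text
t: 2.77
tcp_pos: [486.9, 10.5, 31.9]
tool_rot: [0.0, 0.993, -0.121, 0.001]
ft_force: [-0.2, -0.6, -0.3]
gripper_width: 0.1
```

Call:
{"name": "drive_tool", "arguments": {"increments": [{"linear": [0.007,0,0],"angular": [0,0,0]},{"linear": [0.007,0,0],"angular": [0,0,0]},{"linear": [0.007,0,0],"angular": [0,0,0]},{"linear": [0.005,0,-0.0054],"angular": [0,0,0]},{"linear": [0.0056,0,-0.0049],"angular": [0,0,0]},{"linear": [0.006,0,-0.0043],"angular": [0,0,0]},{"linear": [0,0,0],"angular": [0,0,0]},{"linear": [0,0,0],"angular": [0,0,0]}]}}

```text
t: 3.43
tcp_pos: [524.5, 1.1, 47.7]
tool_rot: [0.0, 0.993, -0.122, 0.002]
ft_force: [0.6, 0.6, 0.6]
gripper_width: -0.1
```

```bash
cat >> h.py <<'E'
def crop(n,name,x0,y0,w,h,k=5):
    p=viewer.snapshot(n)[:,:,::-1]; cv2.imwrite(f"pics/{name}_full.png",p)
    cv2.imwrite(f"pics/{name}.png",cv2.resize(p[y0:y0+h,x0:x0+w],None,fx=k,fy=k,interpolation=cv2.INTER_CUBIC))
E
python3 -c "
from h import *
crop('scene','s1',250,150,150,115,5)"
```

```text
(no output)
```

View pics/s1.png

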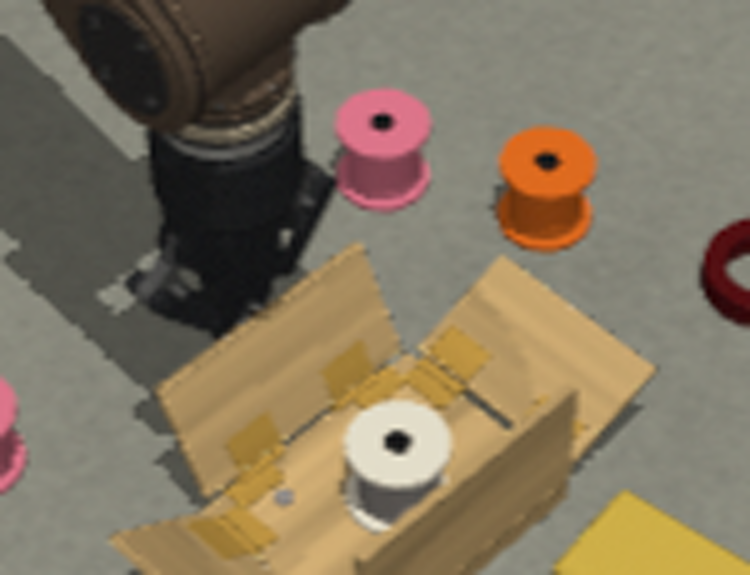

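The hand is in contact with the front panel. Its edge corners are now at full pixels (282,227) and (322,199), about 5 px on from before, so it is rising. I'll continue along the arc.

```bash
cat >> h.py <<'E'
cT=np.array([632.1,-24.8]); yw=np.radians(-14); R2=np.array([[np.cos(yw),-np.sin(yw)],[np.sin(yw),np.cos(yw)]])
def loc(P): P=np.array(P,float); return np.r_[R2.T@(P[:2]-cT),P[2]]
def ang(n,side,pts):
    """angle at which an edge corner's ray meets its arc; pts: list of (u,v)"""
    out=[]
    th=np.linspace(0,1.7,1701)
    for u,v,q in pts:   # q: coordinate along hinge
        o,d=ray(n,u,v); a=74*np.cos(th); z=18+74*np.sin(th)
        if side=="front": L=np.c_[-60-a,0*a+q]
        else: s=1 if side=="left" else -1; L=np.c_[0*a+q,s*(75+a)]
        P=np.c_[(R2@L.T).T+cT,z]; e=np.linalg.norm(np.cross(P-o,d),axis=1); i=e.argmin(); out.append((round(th[i],3),round(e[i],1)))
    return out
E
python3 -c "
from h import *
print(ang('scene','front',[(281.2,227,-71),(321.2,198.2,71)]), ang('scene','front',[(276,227.3,-71),(316.3,198,71)]))
print(loc(telemetry.observe()['tcp_pos']))"
```

```text
[(np.float64(1.095), np.float64(3.3)), (np.float64(1.094), np.float64(0.6))] [(np.float64(0.759), np.float64(0.5)), (np.float64(0.781), np.float64(0.3))]
[-111.25441969   -0.9670015    47.08315216]
```

Call:
{"name": "drive_tool", "arguments": {"increments": [{"linear": [0.0066,0,-0.0032],"angular": [0,0,0]},{"linear": [0.0069,0,-0.0025],"angular": [0,0,0]},{"linear": [0.0071,0,-0.0018],"angular": [0,0,0]},{"linear": [0.0073,0,-0.001],"angular": [0,0,0]},{"linear": [0.0066,0,-0.0003],"angular": [0,0,0]},{"linear": [0,0,0],"angular": [0,0,0]},{"linear": [0,0,0],"angular": [0,0,0]},{"linear": [0,0,0],"angular": [0,0,0]}]}}

```text
t: 4.15
tcp_pos: [556.0, -7.0, 54.4]
tool_rot: [0.0, 0.992, -0.123, 0.0]
ft_force: [-0.2, -0.5, 1.2]
gripper_width: 0.1
```

```bash
python3 -c "
from h import *
o=telemetry.observe();print(loc(o['tcp_pos']),o['ft_force'])
crop('scene','s2',260,170,133,100,6)
p=cv2.imread('pics/s2_full.png')"
```

```text
[-78.11631184  -1.09562313  54.43027259] [-0.18975032 -0.47443359  1.15417838]
```

View pics/s2.png

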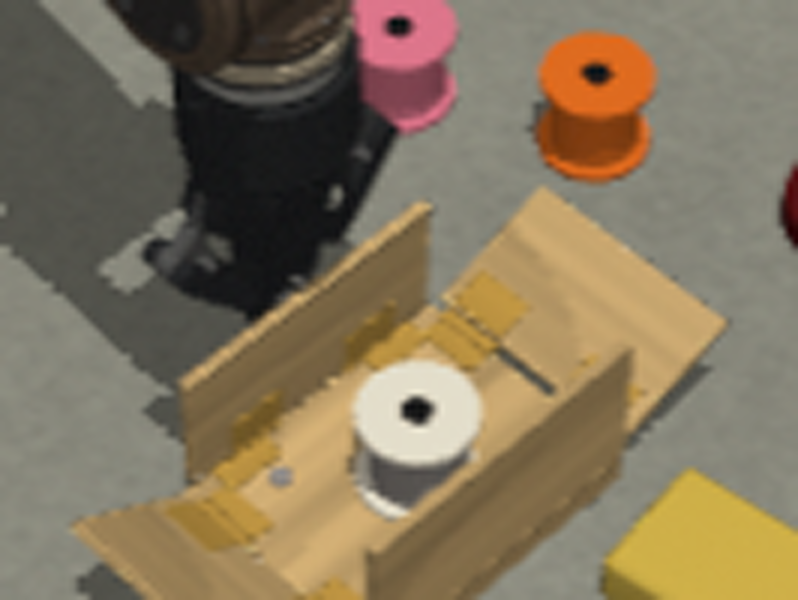

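The front panel is nearly upright, with edge corners at crop (184,387) and (430,206). The spool is standing.

```bash
python3 -c "
from h import *
f=lambda u,v:(259.6+u/6,169.6+v/6)
print(ang('scene','front',[(*f(184,387),-71),(*f(430,206),71)]))
for th in (1.5,1.57,1.62):
  for q in (-71,71):
    P=np.r_[R2@[-60-74*np.cos(th),q]+cT,18+74*np.sin(th)]
    c=C['scene'];T=np.array(c['T']);p=c['camera_matrix']@(T[:3,:3].T@(P-T[:3,3]));p/=p[2];print(th,q,(p[0]-259.6)*6,(p[1]-169.6)*6)
"
```

```text
[(np.float64(1.597), np.float64(0.6)), (np.float64(1.617), np.float64(0.2))]
1.5 -71 171.4431213896462 378.5278026530408
1.5 71 415.4494884316922 195.81210284074615
1.57 -71 179.82018325154036 385.32343100472133
1.57 71 423.9051562750409 201.9580166074834
1.62 -71 185.8572069636757 390.5239726421256
1.62 71 429.9632588387593 206.7020184075127
```

Call:
{"name": "drive_tool", "arguments": {"increments": [{"linear": [0.001,0,0],"angular": [0,0,0]},{"linear": [0.001,0,0],"angular": [0,0,0]},{"linear": [0.0005,0,0],"angular": [0,0,0]},{"linear": [0,0,0],"angular": [0,0,0]},{"linear": [0,0,0],"angular": [0,0,0]},{"linear": [0,0,0],"angular": [0,0,0]},{"linear": [0,0,0],"angular": [0,0,0]},{"linear": [0,0,0],"angular": [0,0,0]}]}}

```text
t: 4.87
tcp_pos: [558.1, -7.4, 54.7]
tool_rot: [-0.0, 0.992, -0.123, -0.0]
ft_force: [-1.3, 0.1, 0.5]
gripper_width: -0.4
```

```bash
python3 -c "
from h import *
o=telemetry.observe();print(loc(o['tcp_pos']),o['ft_force'])
f=lambda u,v:(259.6+u/6,169.6+v/6)
# back wall bias, outer/inner top corners at picked crop px
for nm,P in dict(bwL_in=[54,75,94],bwL_out=[60,75,94],bwR_in=[54,-75,94],bwR_out=[60,-75,94],frR=[-60,-71,18],tb=[60,75,0]).items():
    P=np.r_[R2@P[:2]+cT,P[2]];c=C['scene'];T=np.array(c['T']);p=c['camera_matrix']@(T[:3,:3].T@(P-T[:3,3]));p/=p[2];print(nm,(p[0]-259.6)*6,(p[1]-169.6)*6)
"
```

```text
[-75.97965857  -1.0517661   54.67826992] [-1.25683509  0.10634236  0.45420129]
bwL_in 624.9274457781007 341.2991868254597
bwL_out 635.5911232108858 349.3789829409247
bwR_in 365.9403783671279 551.0402729841942
bwR_out 376.58250893746015 560.0134278497972
frR 189.8956322893049 489.9046504924253
tb 622.4466317071713 481.9825591465625
```

Call:
{"name": "drive_tool", "arguments": {"increments": [{"linear": [-0.015,0,0],"angular": [0,0,0]},{"linear": [-0.015,0,0],"angular": [0,0,0]},{"linear": [-0.015,0,0],"angular": [0,0,0]},{"linear": [0,0,-0.02],"angular": [0,0,0]},{"linear": [0,0,-0.02],"angular": [0,0,0]},{"linear": [0,0,-0.02],"angular": [0,0,0]},{"linear": [0,0,-0.02],"angular": [0,0,0]},{"linear": [0,0,-0.02],"angular": [0,0,0]}]}}

```text
t: 5.53
tcp_pos: [514.8, 3.5, 155.9]
tool_rot: [0.0, 0.992, -0.123, 0.001]
ft_force: [0.4, 0.0, 1.2]
gripper_width: -0.5
```

Call:
{"name": "drive_tool", "arguments": {"increments": [{"linear": [0.0151,-0.0216,0],"angular": [0,0,0]},{"linear": [0.0151,-0.0216,0],"angular": [0,0,0]},{"linear": [0.0151,-0.0216,0],"angular": [0,0,0]},{"linear": [0.0151,-0.0216,0],"angular": [0,0,0]},{"linear": [0.0151,-0.0216,0],"angular": [0,0,0]},{"linear": [0.0151,-0.0216,0],"angular": [0,0,0]},{"linear": [0.0151,-0.0216,0],"angular": [0,0,0]},{"linear": [0.0151,-0.0216,0],"angular": [0,0,0]}]}}

```text
t: 6.2
tcp_pos: [675.0, 142.7, 154.6]
tool_rot: [-0.0, 0.992, -0.123, 0.0]
ft_force: [0.8, -0.3, 0.1]
gripper_width: -0.2
```

Call:
{"name": "drive_tool", "arguments": {"increments": [{"linear": [0,0,0],"angular": [0,0,-7]},{"linear": [0,0,0],"angular": [0,0,-7]},{"linear": [0,0,0],"angular": [0,0,-7]},{"linear": [0,0,0],"angular": [0,0,-7]},{"linear": [0,0,0],"angular": [0,0,-7]},{"linear": [0,0,0],"angular": [0,0,-7]},{"linear": [0,0,0],"angular": [0,0,-7]},{"linear": [0,0,0],"angular": [0,0,-7]}]}}

```text
t: 6.87
tcp_pos: [674.0, 141.7, 154.6]
tool_rot: [0.0, 0.933, 0.361, 0.0]
ft_force: [0.2, 0.7, -0.0]
gripper_width: -0.2
```

Call:
{"name": "drive_tool", "arguments": {"increments": [{"linear": [0,0,0.01],"angular": [0,0,-6.8]},{"linear": [0,0,0.01],"angular": [0,0,-6.8]},{"linear": [0,0,0.01],"angular": [0,0,-6.8]},{"linear": [0,0,0.01],"angular": [0,0,-6.8]},{"linear": [0,0,0.01],"angular": [0,0,-6.8]},{"linear": [0,0,0.01],"angular": [0,0,0]},{"linear": [0,0,0],"angular": [0,0,0]},{"linear": [0,0,0],"angular": [0,0,0]}]}}

```text
t: 7.53
tcp_pos: [673.4, 141.7, 93.8]
tool_rot: [-0.0, 0.789, 0.614, -0.001]
ft_force: [0.4, 0.2, 0.5]
gripper_width: 0.0
```

```bash
python3 -c "
from h import *
o=telemetry.observe();q=o['tool_rot'];print(loc(o['tcp_pos']),o['ft_force'],np.degrees(2*np.arctan2(q[2],q[1])))
crop('scene','s3',240,170,133,100,6)"
```

```text
[ -0.21677972 171.51692916  93.81671643] [0.43105951 0.23438507 0.5311396 ] 75.77690235645858
```

View pics/s3.png

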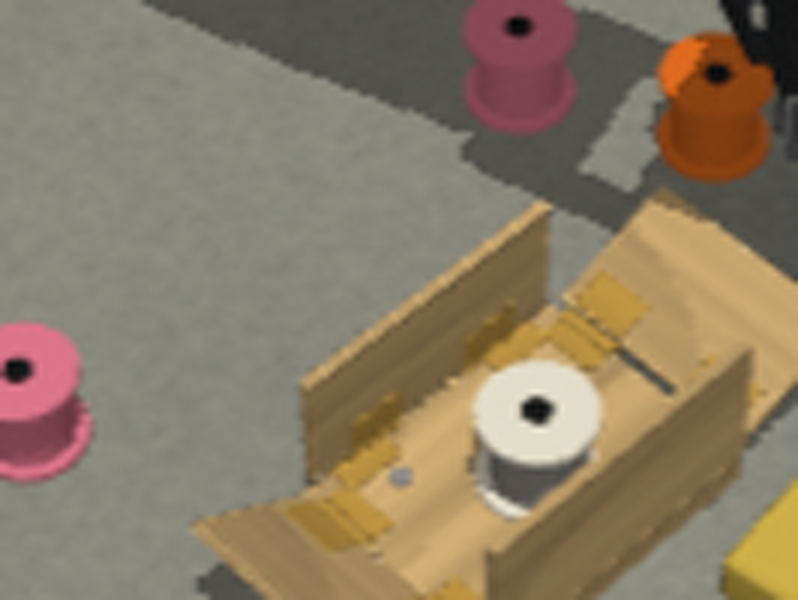

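The front panel held its position after release, with corners at (300,385) and (548,203), matching the upright prediction. The spool is standing. The left panel is next.

Call:
{"name": "drive_tool", "arguments": {"increments": [{"linear": [0,0,0.01],"angular": [0,0,0]},{"linear": [0,0,0.01],"angular": [0,0,0]},{"linear": [0,0,0.01],"angular": [0,0,0]},{"linear": [0,0,0.01],"angular": [0,0,0]},{"linear": [0,0,0.01],"angular": [0,0,0]},{"linear": [0,0,0.01],"angular": [0,0,0]},{"linear": [0,0,0.01],"angular": [0,0,0]},{"linear": [0,0,0.008],"angular": [0,0,0]}]}}

```text
t: 8.25
tcp_pos: [673.3, 141.7, 15.0]
tool_rot: [-0.0, 0.788, 0.615, -0.001]
ft_force: [0.7, 0.6, 0.4]
gripper_width: 0.2
```

Call:
{"name": "drive_tool", "arguments": {"increments": [{"linear": [-0.006,0,0],"angular": [0,0,0]},{"linear": [-0.006,0,0],"angular": [0,0,0]},{"linear": [-0.0033,0,-0.0066],"angular": [0,0,0]},{"linear": [-0.0039,0,-0.0063],"angular": [0,0,0]},{"linear": [-0.0045,0,-0.0058],"angular": [0,0,0]},{"linear": [-0.0051,0,-0.0054],"angular": [0,0,0]},{"linear": [0,0,0],"angular": [0,0,0]},{"linear": [0,0,0],"angular": [0,0,0]}]}}

```text
t: 8.92
tcp_pos: [668.1, 113.4, 42.9]
tool_rot: [0.001, 0.788, 0.615, 0.001]
ft_force: [0.5, 1.2, 0.3]
gripper_width: -0.0
```

```bash
python3 -c "
from h import *
o=telemetry.observe();print(loc(o['tcp_pos']),o['ft_force'])
crop('scene','s4',270,150,133,100,6)"
```

```text
[  1.53829469 142.78359395  42.85508832] [0.47384514 1.23735879 0.27997005]
```

View pics/s4.png

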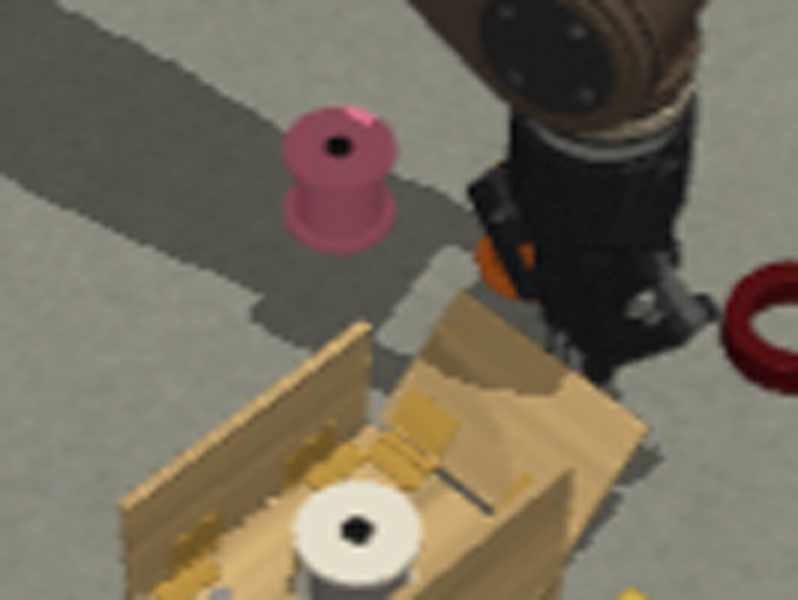

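The left panel is moving up with the finger, edge corners at crop (465,293) and (648,428). I'll continue to upright.

Call:
{"name": "drive_tool", "arguments": {"increments": [{"linear": [-0.0055,0,-0.004],"angular": [0,0,0]},{"linear": [-0.0059,0,-0.0035],"angular": [0,0,0]},{"linear": [-0.0063,0,-0.0032],"angular": [0,0,0]},{"linear": [-0.0067,0,-0.0028],"angular": [0,0,0]},{"linear": [-0.007,0,-0.002],"angular": [0,0,0]},{"linear": [-0.0072,0,-0.0015],"angular": [0,0,0]},{"linear": [-0.0073,0,-0.0008],"angular": [0,0,0]},{"linear": [-0.004,0,0],"angular": [0,0,0]}]}}

```text
t: 9.63
tcp_pos: [654.1, 63.9, 58.2]
tool_rot: [-0.0, 0.789, 0.615, -0.001]
ft_force: [0.3, 1.5, 1.1]
gripper_width: 0.0
```

Call:
{"name": "drive_tool", "arguments": {"increments": [{"linear": [-0.001,0,0],"angular": [0,0,0]},{"linear": [0,0,0],"angular": [0,0,0]},{"linear": [0,0,0],"angular": [0,0,0]},{"linear": [0,0,0],"angular": [0,0,0]},{"linear": [0,0,0],"angular": [0,0,0]},{"linear": [0,0,0],"angular": [0,0,0]},{"linear": [0,0,0],"angular": [0,0,0]},{"linear": [0,0,0],"angular": [0,0,0]}]}}

```text
t: 10.3
tcp_pos: [654.4, 64.5, 58.5]
tool_rot: [-0.0, 0.788, 0.615, -0.0]
ft_force: [-1.2, 0.8, -0.3]
gripper_width: 0.1
```

```bash
python3 -c "
from h import *
o=telemetry.observe();print(loc(o['tcp_pos']),o['ft_force'])"
```

```text
[3.61335759e-02 9.20683111e+01 5.85397980e+01] [-1.16440043  0.76388776 -0.25865621]
```

Call:
{"name": "drive_tool", "arguments": {"increments": [{"linear": [-0.001,0,0],"angular": [0,0,0]},{"linear": [0,0,0],"angular": [0,0,0]},{"linear": [0,0,0],"angular": [0,0,0]},{"linear": [0.015,0,0],"angular": [0,0,0]},{"linear": [0.015,0,0],"angular": [0,0,0]},{"linear": [0.015,0,0],"angular": [0,0,0]},{"linear": [0,0,-0.02],"angular": [0,0,0]},{"linear": [0,0,-0.02],"angular": [0,0,0]}]}}

```text
t: 10.97
tcp_pos: [664.0, 109.8, 97.0]
tool_rot: [-0.001, 0.788, 0.616, -0.002]
ft_force: [0.5, 0.4, 0.3]
gripper_width: 0.2
```

Call:
{"name": "drive_tool", "arguments": {"increments": [{"linear": [0,0,-0.02],"angular": [0,0,0]},{"linear": [0,0,-0.02],"angular": [0,0,0]},{"linear": [0,0,-0.02],"angular": [0,0,0]},{"linear": [0,0,0],"angular": [0,0,0]},{"linear": [-0.02,0,0],"angular": [0,0,0]},{"linear": [-0.03,0,0],"angular": [0,0,0]},{"linear": [-0.035,0,0],"angular": [0,0,0]},{"linear": [-0.035,0,0],"angular": [0,0,0]}]}}

```text
t: 11.63
tcp_pos: [635.4, -8.6, 157.2]
tool_rot: [-0.001, 0.788, 0.616, -0.0]
ft_force: [0.3, -0.5, 0.2]
gripper_width: -0.1
```

Call:
{"name": "drive_tool", "arguments": {"increments": [{"linear": [-0.035,0,0],"angular": [0,0,0]},{"linear": [-0.035,0,0],"angular": [0,0,0]},{"linear": [-0.035,0,0],"angular": [0,0,0]},{"linear": [-0.035,0,0],"angular": [0,0,0]},{"linear": [-0.03,0,0],"angular": [0,0,0]},{"linear": [-0.015,0,0],"angular": [0,0,0]},{"linear": [0,0,0],"angular": [0,0,0]},{"linear": [0,0,0],"angular": [0,0,0]}]}}

```text
t: 12.3
tcp_pos: [591.0, -188.2, 157.7]
tool_rot: [-0.001, 0.789, 0.615, 0.0]
ft_force: [-0.4, 0.5, -0.1]
gripper_width: 0.2
```

```bash
python3 -c "
from h import *
o=telemetry.observe();print(loc(o['tcp_pos']),o['ft_force'])"
```

```text
[  -0.33153658 -168.51356083  157.72761018] [-0.35971009  0.53577686 -0.07866317]
```

Call:
{"name": "drive_tool", "arguments": {"increments": [{"linear": [0,0,0.0165],"angular": [0,0,0]},{"linear": [0,0,0.0165],"angular": [0,0,0]},{"linear": [0,0,0.0165],"angular": [0,0,0]},{"linear": [0,0,0.0165],"angular": [0,0,0]},{"linear": [0,0,0.0165],"angular": [0,0,0]},{"linear": [0,0,0.0165],"angular": [0,0,0]},{"linear": [0,0,0.0165],"angular": [0,0,0]},{"linear": [0,0,0.0165],"angular": [0,0,0]}]}}

```text
t: 12.97
tcp_pos: [591.6, -186.1, 25.5]
tool_rot: [-0.0, 0.788, 0.616, 0.0]
ft_force: [0.0, -0.1, 0.7]
gripper_width: -0.2
```

Call:
{"name": "drive_tool", "arguments": {"increments": [{"linear": [0.008,0,0],"angular": [0,0,0]},{"linear": [0.008,0,0],"angular": [0,0,0]},{"linear": [0.0045,0,-0.0059],"angular": [0,0,0]},{"linear": [0.005,0,-0.0054],"angular": [0,0,0]},{"linear": [0.0056,0,-0.0049],"angular": [0,0,0]},{"linear": [0.006,0,-0.0043],"angular": [0,0,0]},{"linear": [0,0,0],"angular": [0,0,0]},{"linear": [0,0,0],"angular": [0,0,0]}]}}

```text
t: 13.63
tcp_pos: [601.2, -152.5, 48.6]
tool_rot: [0.001, 0.788, 0.615, 0.001]
ft_force: [-0.4, 0.5, -0.6]
gripper_width: 0.2
```

```bash
python3 -c "
from h import *
o=telemetry.observe();print(loc(o['tcp_pos']),o['ft_force'])
crop('scene','s5',250,170,133,100,6)"
```

```text
[   0.87870828 -131.40540953   48.64536087] [-0.38796068  0.49820735 -0.63953053]
```

View pics/s5.png

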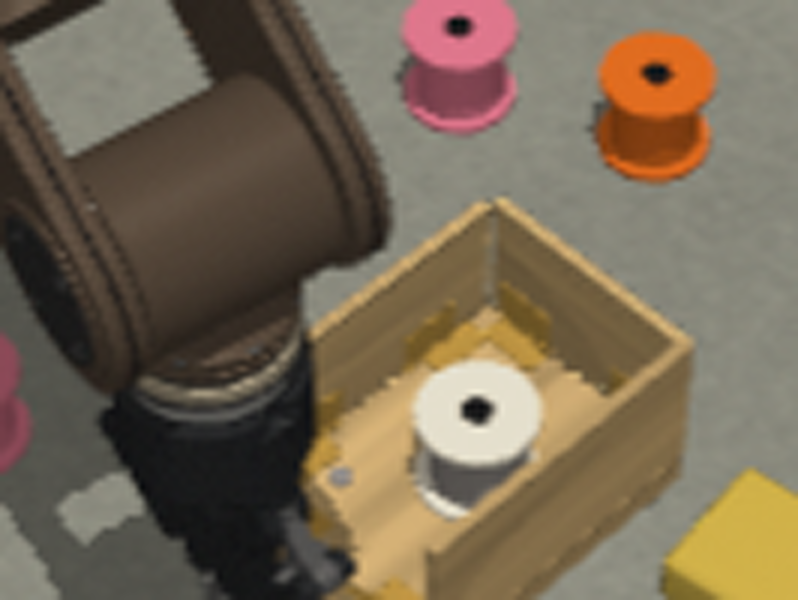

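The left panel stands upright and meets the back wall and front panel evenly, with top corners at (495,203) and (690,340). I'll finish the right panel.

Call:
{"name": "drive_tool", "arguments": {"increments": [{"linear": [0.0064,0,-0.0037],"angular": [0,0,0]},{"linear": [0.0067,0,-0.003],"angular": [0,0,0]},{"linear": [0.007,0,-0.0023],"angular": [0,0,0]},{"linear": [0.0072,0,-0.0016],"angular": [0,0,0]},{"linear": [0.0073,0,-0.0009],"angular": [0,0,0]},{"linear": [0.0055,0,-0.0002],"angular": [0,0,0]},{"linear": [0,0,0],"angular": [0,0,0]},{"linear": [0,0,0],"angular": [0,0,0]}]}}

```text
t: 14.35
tcp_pos: [609.3, -112.6, 58.1]
tool_rot: [-0.001, 0.788, 0.615, -0.0]
ft_force: [-0.4, -0.7, -0.0]
gripper_width: -0.0
```

```bash
python3 -c "
from h import *
o=telemetry.observe();print(loc(o['tcp_pos']),o['ft_force'])"
```

```text
[ -0.89409269 -90.66946981  58.05267672] [-0.40692319 -0.69538099 -0.00154515]
```

Y is -90.7, which is 15.7 past the hinge line and consistent with the others. Retreating outward and up.

Call:
{"name": "drive_tool", "arguments": {"increments": [{"linear": [-0.015,0,0],"angular": [0,0,0]},{"linear": [-0.015,0,0],"angular": [0,0,0]},{"linear": [-0.015,0,0],"angular": [0,0,0]},{"linear": [0,0,-0.03],"angular": [0,0,0]},{"linear": [0,0,-0.03],"angular": [0,0,0]},{"linear": [0,0,-0.03],"angular": [0,0,0]},{"linear": [0,0,-0.03],"angular": [0,0,0]},{"linear": [0,0,-0.03],"angular": [0,0,0]}]}}

```text
t: 15.02
tcp_pos: [598.0, -159.5, 210.0]
tool_rot: [-0.0, 0.789, 0.614, -0.0]
ft_force: [0.3, 0.3, -0.1]
gripper_width: 0.1
```

Call:
{"name": "drive_tool", "arguments": {"increments": [{"linear": [-0.03,-0.02,0],"angular": [0,0,0]},{"linear": [-0.03,-0.02,0],"angular": [0,0,0]},{"linear": [-0.03,-0.02,0],"angular": [0,0,0]},{"linear": [-0.03,-0.02,0],"angular": [0,0,0]},{"linear": [-0.03,-0.02,0],"angular": [0,0,0]},{"linear": [-0.03,0,0],"angular": [0,0,0]},{"linear": [-0.03,0,0],"angular": [0,0,0]},{"linear": [0,0,0],"angular": [0,0,0]}]}}

```text
t: 15.68
tcp_pos: [448.0, -342.7, 209.1]
tool_rot: [0.001, 0.79, 0.613, -0.001]
ft_force: [0.3, 0.2, 0.0]
gripper_width: 0.2
```

```bash
python3 -c "
from h import *
crop('scene','s6',250,180,133,100,6); crop('top','t6',270,185,125,100,6)
o=telemetry.observe();print(loc(o['tcp_pos']))"
```

```text
[-101.37491949 -348.97496172  208.66191398]
```

View pics/s6.png

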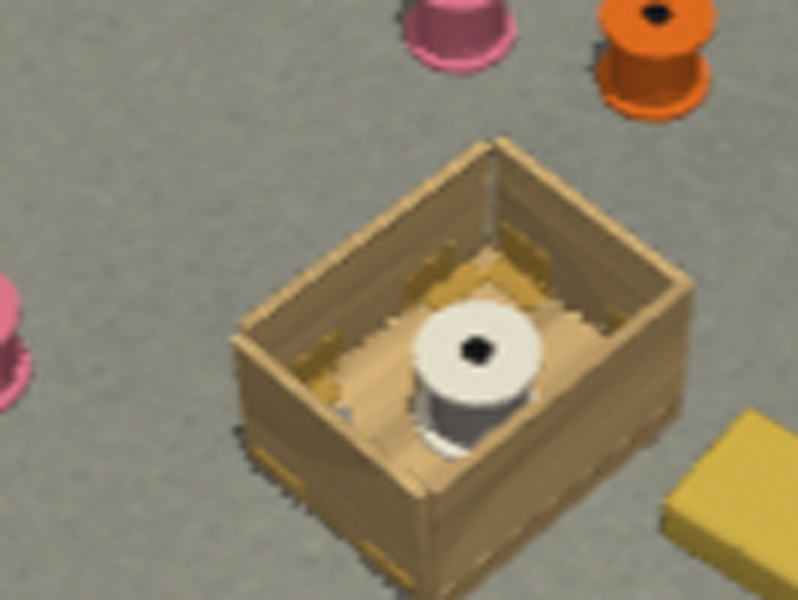

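View pics/t6.png

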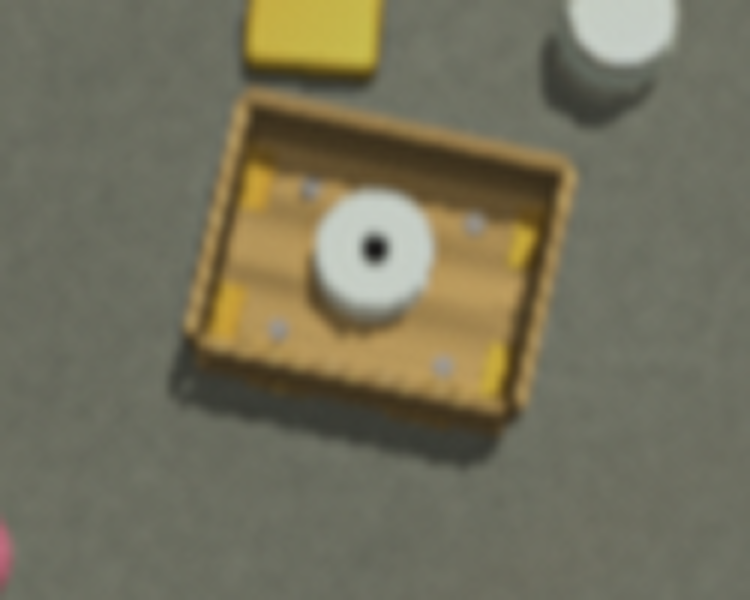

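All panels look upright and the spool hasn't moved (375,247). I'll do one numeric check of the rim positions and compare the bystanders before and after.

```bash
python3 -c "
from h import *
t=lambda u,v:(269.6+u/6,184.6+v/6)
for n,p,z in (('L',(220,210),92),('R',(550,285),92),('F',(355,380),92),('B',(410,130),94)): print(n,loc(plane('top',*t(*p),z)).round(1))
a=cv2.imread('pics/top0.png');b=cv2.imread('pics/t6_full.png')
d=(cv2.absdiff(a,b).max(2)>40).astype(np.uint8)
n,l,s,c=cv2.connectedComponentsWithStats(d)
print([x.tolist() for x in s[1:] if x[4]>6])
"
```

```text
L [ 1.5 74.4 92. ]
R [  0.6 -78.9  92. ]
F [-61.   -2.3  92. ]
B [56.1 -1.8 94. ]
[[280, 201, 30, 38, 543], [309, 202, 3, 4, 7], [363, 213, 3, 6, 13], [301, 221, 61, 44, 683], [362, 220, 8, 12, 70], [296, 229, 7, 15, 72], [304, 232, 2, 7, 7], [376, 235, 4, 5, 13], [279, 238, 19, 7, 63], [355, 239, 23, 24, 212], [357, 248, 180, 152, 11546], [298, 264, 48, 16, 293], [483, 305, 5, 9, 14], [600, 344, 4, 5, 10], [390, 346, 212, 134, 16951], [609, 349, 7, 4, 15], [352, 367, 6, 7, 15], [365, 369, 5, 5, 11], [374, 369, 5, 3, 9], [342, 379, 5, 3, 8], [283, 381, 82, 41, 1943], [367, 391, 24, 13, 128], [216, 403, 79, 77, 3577], [307, 414, 13, 9, 55], [314, 445, 5, 8, 28], [338, 469, 16, 9, 36], [330, 475, 16, 5, 39]]
```

```bash
python3 -c "
from h import *
b=cv2.imread('pics/t6_full.png').astype(np.float32)
sat=b[:,:,2]-b[:,:,0]
c=C['top'];T=np.array(c['T'])
def px(L,z):
    P=np.r_[R2@L+cT,z];p=c['camera_matrix']@(T[:3,:3].T@(P-T[:3,3]));return p[:2]/p[2]
for nm,sgn in (('L',1),('R',-1)):
    for z in (92,):
        ys=np.arange(66,90,1.); pr=[]
        for y in ys:
            m=np.array([px(np.array([x,sgn*y]),z) for x in np.linspace(-45,45,60)],np.float32)
            pr.append([cv2.remap(sat,m[None,:,0],m[None,:,1],1).mean(),cv2.remap(b[:,:,2],m[None,:,0],m[None,:,1],1).mean()])
        print(nm,[(int(y),int(p[0]),int(p[1])) for y,p in zip(ys,pr)])
"
```

```text
L [(66, 81, 131), (67, 73, 118), (68, 64, 107), (69, 58, 100), (70, 55, 100), (71, 56, 107), (72, 61, 120), (73, 67, 135), (74, 71, 147), (75, 73, 153), (76, 70, 154), (77, 63, 148), (78, 53, 138), (79, 40, 126), (80, 29, 117), (81, 20, 111), (82, 13, 107), (83, 10, 106), (84, 9, 107), (85, 9, 108), (86, 10, 108), (87, 10, 108), (88, 10, 108), (89, 10, 108)]
R [(66, 77, 123), (67, 69, 110), (68, 61, 98), (69, 54, 87), (70, 49, 82), (71, 47, 83), (72, 49, 90), (73, 54, 103), (74, 60, 119), (75, 66, 134), (76, 69, 145), (77, 68, 150), (78, 63, 149), (79, 54, 143), (80, 43, 135), (81, 33, 127), (82, 23, 120), (83, 17, 115), (84, 13, 112), (85, 11, 110), (86, 10, 110), (87, 10, 110), (88, 10, 110), (89, 11, 111)]
```

The rim peaks are at y = +75.3 and -76.5 mm, so the left and right panels are within about 0.02 rad of upright. Handing in.

```bash
python3 -c "
from rig import job
print(job.close_job())"
```

```text
the job is handed in; nothing more can be done
None
```

I raised the front, left and right panels in that order, pushing each along its arc from outside with the shut fingers. I then backed the hand off about 350 mm to the tote's right and handed the job in. The robot clock read about 16 s of the 54 s allowed.

**Panels:** In the last top and scene views all three stand by themselves, level with the back wall.
- **Side panels:** their rims measured +75.3 and -76.5 mm from the tote's centre line, where upright is ±75. That puts each within about 0.02 rad of upright.
- **Front panel:** its rim read -61 mm against a nominal -60. One scene-view estimate put it nearer 1.60 rad, while the finger position gave about 1.57. Both are short of the 1.62 stop.

**Spool and bystanders:** The white spool is standing where it was, at the same pixels before and after. The top-view before/after comparison showed no change at the sponge, jar, tape roll or tub. The arm covered the pliers in the last top view and I didn't check them again, but the fingers stayed about 80 mm away and passed above their height. A small difference at the marker's edge is probably shadow, because the arm never came near it.

**Forces:** The wrist readings at the end of each move stayed under about 2 N. The first three move calls were refused for a missing "angular" field and moved nothing.

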